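Reverse the row of ornaments onto the other ladder tray

ROBOT

A 6-joint arm with a two-finger parallel gripper is mounted at the origin on the work surface. World frame = base frame: x ahead of the robot, y to its left, z up, the work surface at z = 0. Lengths are in mm, angles in rad, forces in N, time in s.
With the tool pointing down it reaches from about 300 to 775 mm from the base axis. Payload 14.6 kg.
Tool frame: the origin (TCP) lies at the very end of the fingers, on their centre line; the grasp point (between the pads) lies manip.grasp_offset behind it (manip.grasp_offset is the distance from the TCP to the grasp point, in mm); z points along the fingers, y is the direction in which the jaws open and shut (so a half turn about z gives the same grasp; the last joint's range is limited). The gripper opens to 94 mm and grips with 3 to 60 N. Pads are 16 mm wide; open, the fingers measure 119 mm over their backs; the gripper's body (75 mm by 177 mm) begins 78 mm behind the grasp point.
Start: joints at [-1.279, 0.3, 1.521, -0, 1.321, -0.067], TCP at [193.126, -514.968, 205.446] pointing down, gripper open.
Joint ranges: [-3.03, 3.03], [-0.79, 2.21], [0.23, 2.52], [-1.04, 4.18], [0, 3.07], [-2.55, 2.55]. Speed limits (rad/s): [2.22, 2.22, 2.57, 3.14, 3.14, 3.14].

INTERFACE

Orientations are given as [roll, pitch, yaw] about the fixed x, y, z axes, in that order (R = Rz(yaw) Ry(pitch) Rx(roll)).
In Python, from cell import manip gives the robot as it stands.
- The arm moves only by the tool send_rows, never from a script. Its argument "commands" is a list of rows, each a list of 2 entries, a list of its own where there are three numbers: the shift along the tool's x, y, z in m, then the turn about the tool's z in rad. A call has exactly 8 rows; each row is the pose to reach, as a shift and turn from the pose commanded when the call began, along the tool's axes at that moment; what a row does not reach only later rows make up. A row lasts 1/12 s, in which the tool goes at most 41.7 mm and 7.16 degrees, less where a joint would pass 70% of its speed; a pose out of reach is approached as far as the arm can. A call with a gripper value outside its range is refused whole. "hand" is the closure, from -1 (fully open) to 1 (shut), so that 0 is half open, set as the call begins (left out, the last holds). The fingers move at their own pace and stop on an object; "force" is the grip in N (left out, the last holds). Time passes only in rows, so rows that repeat a pose let the fingers close, or fill a call up. It gives the time, the measured TCP pose, the force and the opening at its end, in the units of the state.
- manip.read_state(): the state, without advancing time (a new reading comes with each control period).
- manip.camera(name): name is "scene" or "top" or "wrist"; returns the picture (384x512x3 uint8, red, green, blue); there is no depth.
- manip.camera_model(name): a dict with "K" (3x3 intrinsics, pixels), "k1" (the pictures are not rectified: a ray, as slopes to the right and down, at radius r is drawn at 1 + k1 r^2 times it, then the intrinsics apply), "eye" and "attitude" of the camera in the world; the wrist camera has in their place "mount" (4x4, takes a point from camera to tool coordinates, whose origin is the TCP and whose axes are the flange's). Camera axes: x right, y down, z forward; pixel columns grow to the right and rows downward; lengths in mm; the calibration is good to about 2 mm. A picture is of the moment at which its call begins: read the wrist's pose just before it. camera_model takes no time and is no camera call.
- manip.sign_off(): hands the job in, once; it reports no verdict.
The state is a dict: "clock": time; "joints": joint angles; "qd": joint speeds; "effort": joint torques, N m; "eef_pos": TCP position; "eef_rot": TCP orientation; "wrist_force": force on the tool from outside, world axes, zero at the start; "moment": the same for the moment, N m; "finger_gap": finger opening in mm.
Only numpy, scipy, OpenCV 4.12 (cv2) and the standard library are available. Lean on these libraries where they do the work, as an engineer would, in place of code of your own. Each camera call takes 0.05 s, during which the arm holds its last target.

TASK

Move the four ornaments from the full ladder-shaped tray to the empty one, in reverse order: the one now at the narrow end goes to the wide end of the other tray, the next one to the compartment beside it, and so on, so that the one now at the wide end finishes at the narrow end. Stand each upright on the floor of its compartment, about in the middle, setting it down gently: do not drop any or tip any over.

Things in the scene. Friction and masses are not known exactly. Their poses are not given: they have to be found in the camera images.
- full_rack: Flat wooden tray shaped like a ladder, fixed, 332 mm long along its y, narrow end +y, wide end -y. Rungs and rails 16 mm high bound four compartments in a row, same shape and sizes as empty_rack. It holds the four ornaments at the start, one per compartment, each on a grey felt pad. Origin: centre of its underside, on the table.
- empty_rack: Flat wooden tray shaped like a ladder, fixed, 332 mm long along its y, narrow end +y, wide end -y. Rungs and rails 16 mm high bound four compartments, each 68 long, 63, 70, 77, 84 wide from narrow to wide end, floor 6 mm above the table, centres at x=0, y=+120, +40, -40, -120 mm. Empty at the start, no pads. Either tray may be nearer the robot. Origin: centre of its underside, on the table.
- vase: White ceramic bud vase, 120 mm tall, the tallest ornament: belly 44 across up to height 45, tapering to a plain neck 20 across from height 70 to 112, lip 26 across. Grip it by the neck, about 92 above its underside. Origin: centre of its underside, z up; round, any yaw. 0.1 to 0.3 kg. Upright at the start, underside 9 mm above the table.
- candle_holder: Turned pale-wood candle holder, 95 mm tall: foot 44 across and 10 high, thin stem 18 to 20 across, cylindrical cup 34 across from height 66 to the top. Grip it by the cup, about 80 above its underside. Origin: centre of its underside, z up; round, any yaw. 0.1 to 0.3 kg. Upright at the start, underside 9 mm above the table.
- bell: Small brass hand bell, 88 mm tall, standing on its mouth: dome 46 across at the bottom, 40 high, then an upright dark-wood handle 16 across from height 50 to 82. Grip it by the handle, about 67 above its underside. Origin: centre of its underside, z up; round, any yaw. 0.1 to 0.3 kg. Upright at the start, underside 9 mm above the table.
- jar: Straight-sided terracotta jar with a fixed lid, 80 mm tall with its small knob, 44 across from height 4 to 58. Grip it round the body, about 45 above its underside. Origin: centre of its underside, z up; round, any yaw. 0.1 to 0.3 kg. Upright at the start, underside 9 mm above the table.
- pad_vase: Thin round grey felt pad (54 mm across, 3 mm thick, fixed) in the compartment of the full tray where the vase stands at the start; it stays there and so marks that starting place. Same look as the other pads. Origin: centre of its underside.
- pad_candle_holder: Thin round grey felt pad (54 mm across, 3 mm thick, fixed) in the compartment of the full tray where the candle holder stands at the start; it stays there and so marks that starting place. Same look as the other pads. Origin: centre of its underside.
- pad_bell: Thin round grey felt pad (54 mm across, 3 mm thick, fixed) in the compartment of the full tray where the bell stands at the start; it stays there and so marks that starting place. Same look as the other pads. Origin: centre of its underside.
- pad_jar: Thin round grey felt pad (54 mm across, 3 mm thick, fixed) in the compartment of the full tray where the jar stands at the start; it stays there and so marks that starting place. Same look as the other pads. Origin: centre of its underside.
Things that resemble listed ones, but are neither listed nor needed, are in the scene too. What is shaped like the jar but blue is not meant.

How it is judged (in metres and radians):
At the end, for the whole second after the job is handed in: Each ornament stands in the empty tray in the mirrored compartment (first from the narrow end becomes first from the wide end, and so on), within 14 mm of its centre along and across the tray, on its floor within 4 mm, upright within 0.1 rad, released and at rest (((y of pad_vase in the frame of full_rack between 0.1 and 0.14 m and y of vase in the frame of empty_rack between -0.134 and -0.106 m) or (y of pad_vase in the frame of full_rack between 0.02 and 0.06 m and y of vase in the frame of empty_rack between -0.054 and -0.026 m) or (y of pad_vase in the frame of full_rack between -0.06 and -0.02 m and y of vase in the frame of empty_rack between 0.026 and 0.054 m) or (y of pad_vase in the frame of full_rack between -0.14 and -0.1 m and y of vase in the frame of empty_rack between 0.106 and 0.134 m)) and x of vase in the frame of empty_rack between -0.014 and 0.014 m and z of vase in the frame of empty_rack between 0.002 and 0.01 m and angle between each of vase, candle_holder, bell, jar's own z axis and vertical below 0.1 rad and linear speed of each of vase, candle_holder, bell, jar below 0.02 m/s and angular speed of each of vase, candle_holder, bell, jar below 0.3 rad/s and ((y of pad_candle_holder in the frame of full_rack between 0.1 and 0.14 m and y of candle_holder in the frame of empty_rack between -0.134 and -0.106 m) or (y of pad_candle_holder in the frame of full_rack between 0.02 and 0.06 m and y of candle_holder in the frame of empty_rack between -0.054 and -0.026 m) or (y of pad_candle_holder in the frame of full_rack between -0.06 and -0.02 m and y of candle_holder in the frame of empty_rack between 0.026 and 0.054 m) or (y of pad_candle_holder in the frame of full_rack between -0.14 and -0.1 m and y of candle_holder in the frame of empty_rack between 0.106 and 0.134 m)) and x of candle_holder in the frame of empty_rack between -0.014 and 0.014 m and z of candle_holder in the frame of empty_rack between 0.002 and 0.01 m and ((y of pad_bell in the frame of full_rack between 0.1 and 0.14 m and y of bell in the frame of empty_rack between -0.134 and -0.106 m) or (y of pad_bell in the frame of full_rack between 0.02 and 0.06 m and y of bell in the frame of empty_rack between -0.054 and -0.026 m) or (y of pad_bell in the frame of full_rack between -0.06 and -0.02 m and y of bell in the frame of empty_rack between 0.026 and 0.054 m) or (y of pad_bell in the frame of full_rack between -0.14 and -0.1 m and y of bell in the frame of empty_rack between 0.106 and 0.134 m)) and x of bell in the frame of empty_rack between -0.014 and 0.014 m and z of bell in the frame of empty_rack between 0.002 and 0.01 m and ((y of pad_jar in the frame of full_rack between 0.1 and 0.14 m and y of jar in the frame of empty_rack between -0.134 and -0.106 m) or (y of pad_jar in the frame of full_rack between 0.02 and 0.06 m and y of jar in the frame of empty_rack between -0.054 and -0.026 m) or (y of pad_jar in the frame of full_rack between -0.06 and -0.02 m and y of jar in the frame of empty_rack between 0.026 and 0.054 m) or (y of pad_jar in the frame of full_rack between -0.14 and -0.1 m and y of jar in the frame of empty_rack between 0.106 and 0.134 m)) and x of jar in the frame of empty_rack between -0.014 and 0.014 m and z of jar in the frame of empty_rack between 0.002 and 0.01 m); the robot touches nothing.
It fails at once if an ornament is tipped over (angle between any of vase, candle_holder, bell, jar's own z axis and vertical above 0.6 rad).
It fails at once if an ornament is dropped (faster than 0.8 m/s while not held: a fall of more than about 3 cm) ((linear speed of vase above 0.8 m/s and contact force between the fingers and vase below 0.1 N) or (linear speed of candle_holder above 0.8 m/s and contact force between the fingers and candle_holder below 0.1 N) or (linear speed of bell above 0.8 m/s and contact force between the fingers and bell below 0.1 N) or (linear speed of jar above 0.8 m/s and contact force between the fingers and jar below 0.1 N)).
It also fails if it takes over 106 s, if anything falls off the work surface, if the arm or the gripper's body presses on something with over 40 N, if the wrist force passes 120 N, or if a joint passes its speed limit or range.

## Working session

There is one attempt and no reset: what is moved stays moved. The work goes in short steps, Python scripts to look and compute and a tool call to move; the robot and the scene stay as the last step left them, time stands still between calls to the robot, and variables do not carry over. Pictures are saved under pics/ and viewed, and the job is handed in when it is done.

Besides the shell and the picture viewer there is one more tool, called after ">>>" as name(argument=value, ...) on one line, values as JSON. send_rows: Moves the arm, as the interface text tells. Its arguments: {"type":"object","properties":{"commands":{"type":"array","items":{"type":"array"}},"hand":{"type":"number"},"force":{"type":"number"}},"required":["commands"]}

```bash
mkdir -p pics; ls
python3 - <<'E'
from cell import manip
import cv2
print(manip.read_state()); print(manip.grasp_offset)
for n in ("scene","top"):
    cv2.imwrite(f"pics/{n}0.png",manip.camera(n)[:,:,::-1]); print(n,manip.camera_model(n))
print(manip.camera_model("wrist"))
E
```

```text
pics
{'clock': 0.0, 'joints': array([-1.27859585e+00,  3.00463004e-01,  1.52161691e+00, -5.68350846e-06,
        1.32068411e+00, -6.66262884e-02]), 'qd': array([ 2.54878890e-04,  1.01059684e-03, -1.26412528e-03,  1.77096912e-03,
       -2.10924900e-05, -4.98209646e-04]), 'effort': array([ 7.62065229e-04, -5.31806159e+01, -3.52738130e+01,  7.08697387e-02,
        2.44099548e-02, -1.08767833e-04]), 'eef_pos': array([ 193.05001923, -514.71395652,  204.87561419]), 'eef_rot': array([-3.14042352e+00, -7.24933022e-05,  3.58828136e-01]), 'wrist_force': array([-0.01090351, -0.03404652,  0.08236671]), 'moment': array([-0.06204944,  0.01792351, -0.03699132]), 'finger_gap': 94.19883052518134}
18.8
scene {'K': array([[445.74251561,   0.        , 254.52119652],
       [  0.        , 445.74251561, 194.77487072],
       [  0.        ,   0.        ,   1.        ]]), 'k1': 0.015434550829970684, 'eye': array([1030.65806099,  -68.21960155,  508.98662437]), 'attitude': array([-2.32114125, -0.01077135,  1.48517986])}
top {'K': array([[351.19867247,   0.        , 253.93116845],
       [  0.        , 351.19867247, 188.97144131],
       [  0.        ,   0.        ,   1.        ]]), 'k1': 0.01255366214945161, 'eye': array([509.24642279,  -2.39955419, 699.45739784]), 'attitude': array([-3.07092902, -0.00568683, -1.59747081])}
{'K': array([[309.02525092,   0.        , 259.0395835 ],
       [  0.        , 309.02525092, 187.57920407],
       [  0.        ,   0.        ,   1.        ]]), 'k1': -0.039544483566504675, 'mount': array([[ 4.67254380e-04, -9.63594714e-01, -2.67366805e-01,
         7.73934536e+01],
       [ 9.99999850e-01,  3.73666879e-04,  4.00913198e-04,
        -5.13492043e-01],
       [-2.86411719e-04, -2.67366952e-01,  9.63594744e-01,
        -1.78971153e+02],
       [ 0.00000000e+00,  0.00000000e+00,  0.00000000e+00,
         1.00000000e+00]])}
```

View pics/scene0.png

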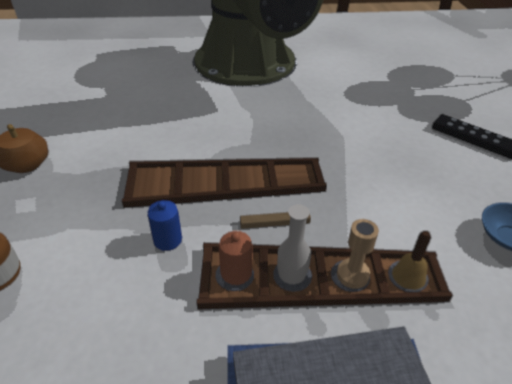

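View pics/top0.png

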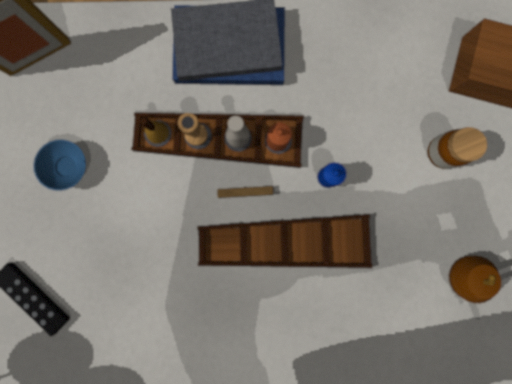

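```bash
cat > h.py <<'E'
import numpy as np, cv2
from cell import manip
from scipy.spatial.transform import Rotation as Rn
def eul(a): return Rn.from_euler('xyz',a).as_matrix()
def pose(n,st=None):
    m=manip.camera_model(n)
    if 'eye' in m: return m,eul(m['attitude']),np.array(m['eye'])
    T=np.array(m['mount']); R=eul(st['eef_rot'])
    return m,R@T[:3,:3],R@T[:3,3]+st['eef_pos']
def rays(n,px,st=None):
    m,R,e=pose(n,st); px=np.atleast_2d(np.float64(px))
    d=cv2.undistortPoints(px[:,None],m['K'],np.array([m['k1'],0,0,0,0.]))[:,0]
    return e,np.c_[d,np.ones(len(d))]@R.T
def plane(n,px,z,st=None):
    e,d=rays(n,px,st); return e+d*((np.atleast_1d(z)-e[2])/d[:,2])[:,None]
def proj(n,P,st=None):
    m,R,e=pose(n,st)
    return cv2.projectPoints(np.float64((np.atleast_2d(P)-e)@R),np.zeros(3),np.zeros(3),m['K'],np.array([m['k1'],0,0,0,0.]))[0][:,0]
def shot(n,name):
    st=manip.read_state(); im=manip.camera(n)[:,:,::-1].copy(); cv2.imwrite(f'pics/{name}.png',im); return st,im
def go(x,y,z,yaw):
    "shift in tool axes (m) and turn about tool z"
    st=manip.read_state(); R=eul(st['eef_rot']); d=R.T@(np.array([x,y,z])-st['eef_pos'])/1000
    t=-(yaw-st['eef_rot'][2])
    print('shift',d.round(4),'turn',round(t,3),'at',st['eef_pos'].round(1),st['eef_rot'].round(4),'t',round(st['clock'],2))
E
python3 - <<'E'
from h import *
im=cv2.imread('pics/top0.png')
cv2.imwrite('pics/topc.png',cv2.resize(im[100:280,120:390],None,fx=2.9,fy=2.9,interpolation=cv2.INTER_CUBIC))
im=cv2.imread('pics/scene0.png')
cv2.imwrite('pics/scenec.png',cv2.resize(im[140:320,110:460],None,fx=2.2,fy=2.2,interpolation=cv2.INTER_CUBIC))
# rough empty corners on z=16
print(plane('top',[[199,227],[199,266],[370,215],[371,267],[135,114],[134,152],[303,116],[301,166]],16).round(0))
E
```

```text
[[ 487.  101.   16.]
 [ 412.  102.   16.]
 [ 501. -232.   16.]
 [ 401. -228.   16.]
 [ 712.  223.   16.]
 [ 636.  225.   16.]
 [ 700. -109.   16.]
 [ 600. -101.   16.]]
```

View pics/topc.png

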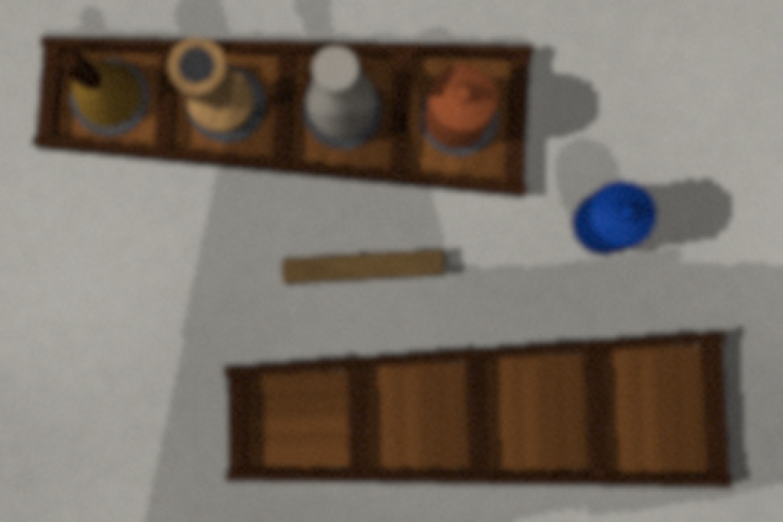

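View pics/scenec.png

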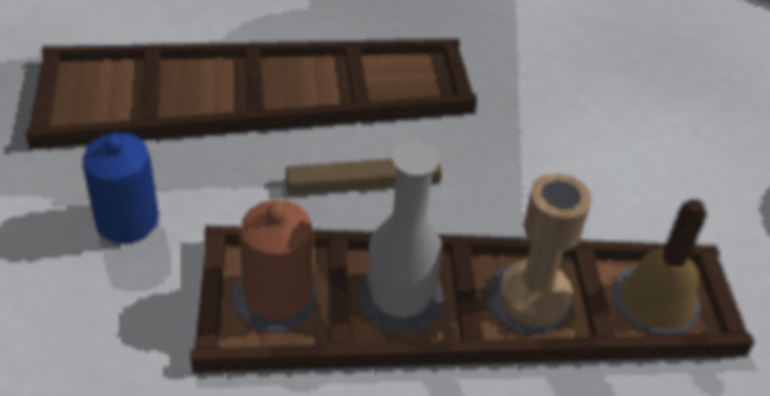

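```bash
python3 -c "
from h import *
go(560,30,235,1.57)"
```

```text
shift [ 0.5349 -0.3813 -0.0296] turn -1.211 at [ 193.  -514.8  204.9] [-3.1405e+00 -1.0000e-04  3.5870e-01] t 0.1
```

>>> send_rows(commands=[[[0.03, -0.02, -0.002], -0.08], [[0.065, -0.045, -0.004], -0.16], [[0.1, -0.07, -0.006], -0.24], [[0.133, -0.095, -0.008], -0.32], [[0.166, -0.12, -0.01], -0.4], [[0.2, -0.143, -0.012], -0.48], [[0.233, -0.166, -0.014], -0.54], [[0.267, -0.19, -0.015], -0.6]], hand=-1, force=15)

```text
clock: 0.77
eef_pos: [376.8, -241.7, 220.6]
eef_rot: [3.141, 0.0, 0.962]
wrist_force: [1.7, -0.9, -0.4]
finger_gap: 94.0
```

```bash
python3 -c "
from h import *
go(560,30,235,1.57)"
```

```text
shift [ 0.3276 -0.0052 -0.0144] turn -0.608 at [ 376.8 -241.7  220.6] [3.1414 0.     0.9617] t 0.77
```

>>> send_rows(commands=[[[0.041, 0, -0.002], -0.08], [[0.082, -0.001, -0.004], -0.16], [[0.123, -0.002, -0.006], -0.24], [[0.164, -0.003, -0.008], -0.32], [[0.205, -0.004, -0.01], -0.4], [[0.246, -0.005, -0.012], -0.48], [[0.287, -0.005, -0.014], -0.55], [[0.327, -0.005, -0.0145], -0.608]])

```text
clock: 1.43
eef_pos: [560.8, 29.1, 235.0]
eef_rot: [3.142, -0.0, 1.571]
wrist_force: [0.4, -1.0, -0.3]
finger_gap: 93.7
```

>>> send_rows(commands=[[[0, 0, 0], 0], [[0, 0, 0], 0], [[0, 0, 0], 0], [[0, 0, 0], 0], [[0, 0, 0], 0], [[0, 0, 0], 0], [[0, 0, 0], 0], [[0, 0, 0], 0]])

```text
clock: 2.1
eef_pos: [559.9, 26.5, 235.1]
eef_rot: [3.141, -0.0, 1.566]
wrist_force: [0.2, -0.3, 0.1]
finger_gap: 93.9
```

```bash
python3 -c "
from h import *
st,im=shot('wrist','w1'); print(st['eef_pos'],st['eef_rot'])
cv2.imwrite('pics/w1b.png',cv2.resize(im,(800,600),interpolation=cv2.INTER_CUBIC))
np.save('w1.npy',[st],allow_pickle=True)"
```

```text
[559.88664872  26.51524399 235.12950791] [ 3.14132721e+00 -6.49497108e-06  1.56604661e+00]
```

View pics/w1b.png

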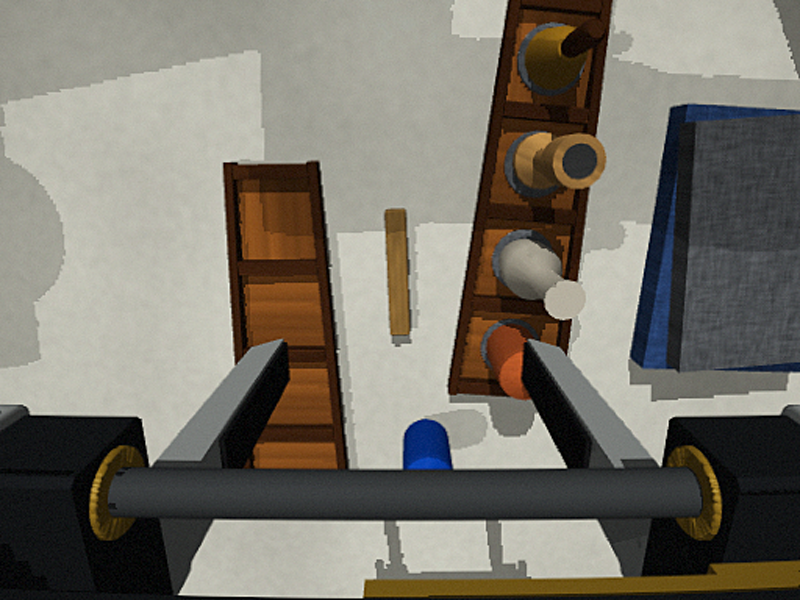

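```bash
cat > m.py <<'E'
from h import *
im=cv2.imread('pics/top0.png'); hsv=cv2.cvtColor(im,cv2.COLOR_BGR2HSV)
m=((hsv[:,:,1]>90)&(hsv[:,:,0]<25)).astype(np.uint8)*255
m[:,:]=cv2.morphologyEx(m,cv2.MORPH_OPEN,np.ones((3,3)))
w=m.copy(); 
cs,_=cv2.findContours(m,cv2.RETR_EXTERNAL,cv2.CHAIN_APPROX_NONE)
for c in cs:
    a=cv2.contourArea(c)
    x,y,ww,hh=cv2.boundingRect(c)
    if ww>120 and hh<80:
        h=cv2.convexHull(c); q=cv2.approxPolyN(h,4)[0].astype(float) if hasattr(cv2,'approxPolyN') else cv2.approxPolyDP(h,6,True)[:,0]
        print(a,(x,y,ww,hh),q.tolist()); print(plane('top',q,16).round(1).tolist())
st=np.load('w1.npy',allow_pickle=True)[0]
top=lambda u,v:(120+u/2.9,100+v/2.9)
W=lambda u,v:(u*.64,v*.64)
for n,z,a,b in [('vase',129,top(335,68),W(565,300)),('candle',104,top(198,66),W(580,160)),('bell',97,top(78,68),W(592,33)),('jarlid',75,top(463,95),None)]:
    print(n,'top',plane('top',[a],z)[0].round(1),'wrist',plane('wrist',[b],z,st)[0].round(1) if b else '')
E
python3 m.py
```

```text
7387.5 (199, 215, 172, 52) [[371.0, 266.0], [200.0, 264.0], [199.0, 226.0], [368.0, 214.0]]
[[403.3, -228.4, 16.0], [416.0, 99.7, 16.0], [488.5, 100.5, 16.0], [503.0, -227.7, 16.0]]
6185.5 (133, 114, 169, 52) [[301.0, 116.0], [300.0, 166.0], [133.0, 149.0], [136.0, 113.0]]
[[699.9, -104.6, 16.0], [600.3, -99.1, 16.0], [642.2, 227.2, 16.0], [713.9, 221.1, 16.0]]
vase top [658.6  20.7 129. ] wrist [658.4  20.6 129. ]
candle top [668.3 102.9 104. ] wrist [669.1 104.3 104. ]
bell top [670.7 175.8  97. ] wrist [672.9 178.7  97. ]
jarlid top [653.7 -56.2  75. ] wrist
```

```bash
python3 -c "
from h import *
go(671.5,177.5,140,1.5)"
```

```text
shift [0.1514 0.1109 0.0951] turn 0.066 at [559.9  26.6 235.1] [ 3.1414 -0.      1.5662] t 2.15
```

>>> send_rows(commands=[[[0.025, 0.018, 0.01], 0.01], [[0.05, 0.037, 0.025], 0.02], [[0.075, 0.055, 0.04], 0.03], [[0.1, 0.073, 0.055], 0.04], [[0.125, 0.092, 0.07], 0.05], [[0.14, 0.103, 0.085], 0.06], [[0.1514, 0.1109, 0.0951], 0.066], [[0.1514, 0.1109, 0.0951], 0.066]])

```text
clock: 2.82
eef_pos: [671.1, 179.6, 136.4]
eef_rot: [-3.138, 0.001, 1.502]
wrist_force: [-0.5, -0.9, -0.9]
finger_gap: 93.8
```

```bash
python3 -c "
from h import *
st,im=shot('wrist','w2'); print(st['eef_pos'],st['eef_rot'])
cv2.imwrite('pics/w2b.png',cv2.resize(im,(800,600),interpolation=cv2.INTER_CUBIC))
print(proj('wrist',[[671.5,177.5,97],[671.5,177.5,49]],st)/.64)"
```

```text
[671.0665824  179.63294696 136.42737186] [-3.13752994e+00  9.20762323e-04  1.50232657e+00]
[[407.37584103 332.21827739]
 [407.27472782 303.35030598]]
```

View pics/w2b.png

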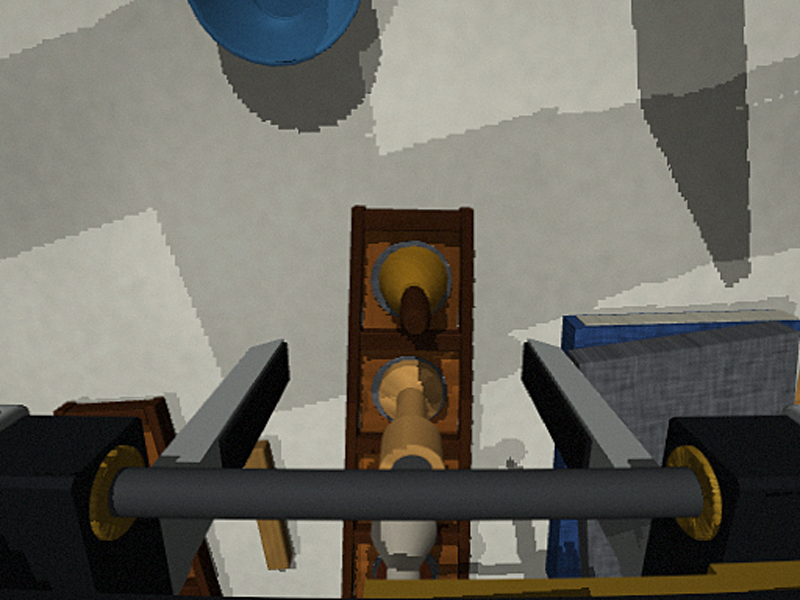

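```bash
python3 -c "
from h import *
st=manip.read_state()
print(plane('wrist',np.array([[415,322],[415,328],[411,278]])*.64,[97,97,9],st))
go(673,179.5,57,1.5)"
```

```text
[[675.48483263 180.60173813  97.        ]
 [675.29381259 177.5476735   97.        ]
 [674.45637879 180.89445882   9.        ]]
shift [0.0013 0.0021 0.0812] turn 0.002 at [671.  178.4 138.2] [-3.1391e+00  7.0000e-04  1.5021e+00] t 2.87
```

>>> send_rows(commands=[[[0, 0.0038, 0.01], 0], [[0.001, 0.0038, 0.025], 0], [[0.001, 0.0038, 0.04], 0], [[0.001, 0.0038, 0.055], 0], [[0.001, 0.0038, 0.07], 0], [[0.001, 0.0038, 0.078], 0], [[0.001, 0.0038, 0.083], 0], [[0.001, 0.0038, 0.083], 0]])

```text
clock: 3.53
eef_pos: [675.2, 178.0, 56.5]
eef_rot: [-3.141, 0.0, 1.5]
wrist_force: [-0.3, 0.2, 0.0]
finger_gap: 93.9
```

>>> send_rows(commands=[[[0, 0, 0], 0], [[0, 0, 0], 0], [[0, 0, 0], 0], [[0, 0, 0], 0], [[0, 0, 0], 0], [[0, 0, 0], 0], [[0, 0, 0], 0], [[0, 0, 0], 0]], hand=1, force=15)

```text
clock: 4.2
eef_pos: [675.4, 178.6, 56.9]
eef_rot: [3.142, -0.0, 1.501]
wrist_force: [0.1, -0.7, -0.1]
finger_gap: 44.2
```

>>> send_rows(commands=[[[0, 0, 0], 0], [[0, 0, 0], 0], [[0, 0, 0], 0], [[0, 0, 0], 0], [[0, 0, 0], 0], [[0, 0, 0], 0], [[0, 0, 0], 0], [[0, 0, 0], 0]])

```text
clock: 4.87
eef_pos: [675.3, 178.6, 56.8]
eef_rot: [-3.141, 0.0, 1.501]
wrist_force: [0.9, -0.1, -0.2]
finger_gap: 15.6
```

>>> send_rows(commands=[[[0, 0, 0], 0], [[0, 0, -0.003], 0], [[0, 0, -0.01], 0], [[0, 0, -0.025], 0], [[0, 0, -0.05], 0], [[0, 0, -0.08], 0], [[0, 0, -0.11], 0], [[0, 0, -0.13], 0]])

```text
clock: 5.53
eef_pos: [675.8, 178.8, 191.0]
eef_rot: [3.138, -0.001, 1.501]
wrist_force: [-0.6, -0.5, -0.1]
finger_gap: 15.3
```

```bash
python3 -c "
from h import *
print(manip.read_state()['finger_gap'],manip.read_state()['wrist_force'])
go(451.5,-184,187,1.571)"
```

```text
15.323005249178111 [-0.55076366 -0.50966075 -0.12457888]
shift [-0.3775 -0.1984  0.0029] turn -0.07 at [675.8 178.8 191. ] [ 3.1382e+00 -1.0000e-03  1.5009e+00] t 5.53
```

```bash
python3 -c "
from h import *
st,im=shot('wrist','w3'); print(st['wrist_force'])
cv2.imwrite('pics/w3b.png',cv2.resize(im,(800,600),interpolation=cv2.INTER_CUBIC))"
```

```text
[-0.55076366 -0.50966075 -0.12457888]
```

View pics/w3b.png

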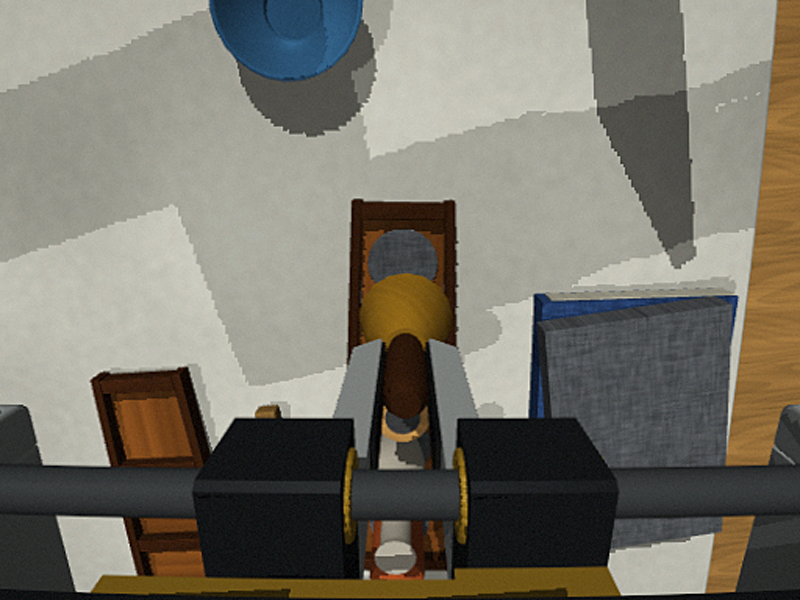

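>>> send_rows(commands=[[[-0.01, -0.005, 0], -0.005], [[-0.03, -0.016, 0], -0.01], [[-0.055, -0.029, 0], -0.02], [[-0.08, -0.042, 0], -0.03], [[-0.105, -0.055, 0], -0.03], [[-0.13, -0.068, 0], -0.04], [[-0.16, -0.084, 0], -0.04], [[-0.19, -0.1, 0], -0.04]])

```text
clock: 6.25
eef_pos: [561.2, -4.9, 186.8]
eef_rot: [3.142, 0.0, 1.541]
wrist_force: [1.4, -0.6, -1.1]
finger_gap: 15.7
```

```bash
python3 -c "
from h import *
print(manip.read_state()['finger_gap'],manip.read_state()['wrist_force'])
go(451.5,-184,160,1.571)"
```

```text
15.669485579124357 [ 1.42027455 -0.55024382 -1.09789409]
shift [-0.1823 -0.1044  0.0268] turn -0.03 at [561.2  -4.9 186.8] [3.1416 0.     1.5414] t 6.25
```

>>> send_rows(commands=[[[-0.03, -0.018, 0], -0.005], [[-0.06, -0.035, 0.003], -0.01], [[-0.09, -0.052, 0.008], -0.015], [[-0.12, -0.07, 0.014], -0.02], [[-0.15, -0.087, 0.02], -0.025], [[-0.17, -0.098, 0.025], -0.03], [[-0.18, -0.103, 0.0268], -0.03], [[-0.182, -0.1044, 0.0268], -0.03]])

```text
clock: 6.92
eef_pos: [451.7, -183.9, 159.9]
eef_rot: [-3.141, -0.0, 1.569]
wrist_force: [0.7, 0.4, -2.0]
finger_gap: 15.7
```

```bash
python3 -c "
from h import *
st,im=shot('wrist','w4'); print(st['eef_pos'],st['eef_rot'],st['wrist_force'])
cv2.imwrite('pics/w4b.png',cv2.resize(im,(800,600),interpolation=cv2.INTER_CUBIC))
P=np.array([[451.5,y,z] for z in (6,16) for y in (56,-24,-104,-184)]); print(proj('wrist',P,st)/.64)"
```

```text
[ 451.73238856 -183.87532775  159.89943583] [-3.14128376e+00 -9.22158720e-05  1.56851433e+00] [ 0.67216964  0.39121789 -1.95130316]
[[ 404.5548559  -119.94988384]
 [ 404.79696818   25.34827449]
 [ 405.01236852  156.73010739]
 [ 405.20180414  273.79967422]
 [ 404.54318643 -129.4638399 ]
 [ 404.79381743   20.95522365]
 [ 405.01609155  156.6453861 ]
 [ 405.21078178  277.12897582]]
```

View pics/w4b.png

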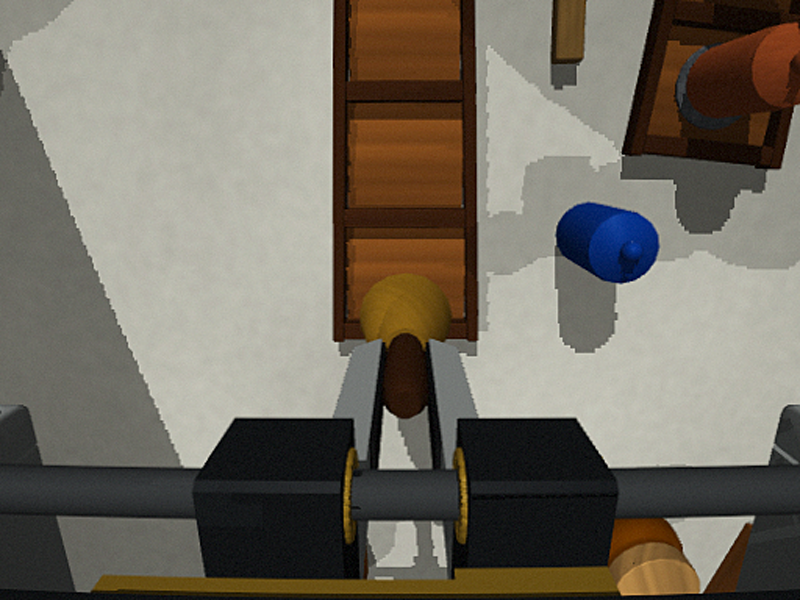

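```bash
python3 -c "
from h import *
st=manip.read_state()
p=np.array([[405,82],[405,103],[405,207],[405,227],[405,342],[334,330],[477,330],[335,100],[475,100],[334,217],[476,217]])*.64
print(plane('wrist',p,16,st).round(1))
go(451.5,-184,55,1.571)"
```

```text
[[ 452.1  -58.2   16. ]
 [ 452.1  -70.6   16. ]
 [ 452.  -135.6   16. ]
 [ 452.  -148.9   16. ]
 [ 451.9 -231.1   16. ]
 [ 401.5 -222.    16. ]
 [ 503.1 -222.1   16. ]
 [ 408.   -68.7   16. ]
 [ 496.1  -68.7   16. ]
 [ 404.7 -142.1   16. ]
 [ 499.3 -142.2   16. ]]
shift [-0.0008 -0.0008  0.1052] turn -0.002 at [ 452.3 -183.2  160.2] [ 3.1415 -0.      1.5692] t 6.97
```

>>> send_rows(commands=[[[0, 0, 0.015], 0], [[-0.001, 0, 0.035], 0], [[-0.001, 0, 0.055], 0], [[-0.001, 0, 0.073], 0], [[-0.001, 0, 0.087], 0], [[-0.001, 0, 0.096], 0], [[-0.001, 0, 0.101], 0], [[-0.001, 0, 0.103], 0]])

```text
clock: 7.63
eef_pos: [452.9, -183.1, 56.8]
eef_rot: [-3.141, -0.0, 1.572]
wrist_force: [0.6, 0.2, -1.5]
finger_gap: 15.7
```

>>> send_rows(commands=[[[0, 0, 0.0005], 0], [[0, 0, 0.001], 0], [[0, 0, 0.0015], 0], [[0, 0, 0.002], 0], [[0, 0, 0.0025], 0], [[0, 0, 0.003], 0], [[0, 0, 0.003], 0], [[0, 0, 0.003], 0]])

```text
clock: 8.3
eef_pos: [452.5, -183.8, 54.1]
eef_rot: [3.142, 0.0, 1.571]
wrist_force: [-0.2, 0.0, -1.8]
finger_gap: 15.9
```

>>> send_rows(commands=[[[0, 0, 0.0003], 0], [[0, 0, 0.0006], 0], [[0, 0, 0.0009], 0], [[0, 0, 0.0012], 0], [[0, 0, 0.0012], 0], [[0, 0, 0.0012], 0], [[0, 0, 0.0012], 0], [[0, 0, 0.0012], 0]])

```text
clock: 8.97
eef_pos: [452.7, -183.8, 53.6]
eef_rot: [3.141, 0.0, 1.571]
wrist_force: [-3.5, 1.6, 10.5]
finger_gap: 15.3
```

>>> send_rows(commands=[[[0, 0, -0.0005], 0], [[0, 0, -0.0005], 0], [[0, 0, -0.0005], 0], [[0, 0, -0.0005], 0], [[0, 0, -0.0005], 0], [[0, 0, -0.0005], 0], [[0, 0, -0.0005], 0], [[0, 0, -0.0005], 0]])

```text
clock: 9.63
eef_pos: [452.7, -183.8, 53.7]
eef_rot: [3.141, 0.0, 1.571]
wrist_force: [-0.4, 1.3, 5.7]
finger_gap: 15.8
```

>>> send_rows(commands=[[[0, 0, 0], 0], [[0, 0, 0], 0], [[0, 0, 0], 0], [[0, 0, 0], 0], [[0, 0, 0], 0], [[0, 0, 0], 0], [[0, 0, 0], 0], [[0, 0, 0], 0]], hand=-1)

```text
clock: 10.3
eef_pos: [452.5, -183.7, 53.3]
eef_rot: [-3.142, -0.0, 1.571]
wrist_force: [-0.9, -0.7, -0.5]
finger_gap: 65.7
```

>>> send_rows(commands=[[[0, 0, -0.005], 0], [[0, 0, -0.02], 0], [[0, 0, -0.04], 0], [[0, 0, -0.065], 0], [[0, 0, -0.095], 0], [[0, 0, -0.12], 0], [[0, 0, -0.135], 0], [[0, 0, -0.14], 0]])

```text
clock: 10.97
eef_pos: [453.2, -184.1, 196.3]
eef_rot: [3.138, 0.002, 1.571]
wrist_force: [1.2, -0.4, -0.3]
finger_gap: 93.9
```

```bash
python3 -c "
from h import *
st,im=shot('wrist','w5'); print(st['eef_pos'],st['eef_rot'],st['wrist_force'])
cv2.imwrite('pics/w5b.png',cv2.resize(im,(800,600),interpolation=cv2.INTER_CUBIC))
P=np.array([[452.2,-184.5,94],[452.2,-184.5,6]]); print(proj('wrist',P,st)/.64)
go(668.8,103.6,150,1.5)"
```

```text
[ 453.22181718 -184.05478055  196.26424911] [3.13784950e+00 1.86655726e-03 1.57084932e+00] [ 1.16554995 -0.41986404 -0.28862655]
[[403.26304364 293.54821389]
 [403.17295872 263.06600272]]
shift [0.2877 0.2156 0.0457] turn 0.071 at [ 453.1 -184.   195.5] [3.1386e+00 1.5000e-03 1.5708e+00] t 11.02
```

View pics/w5b.png

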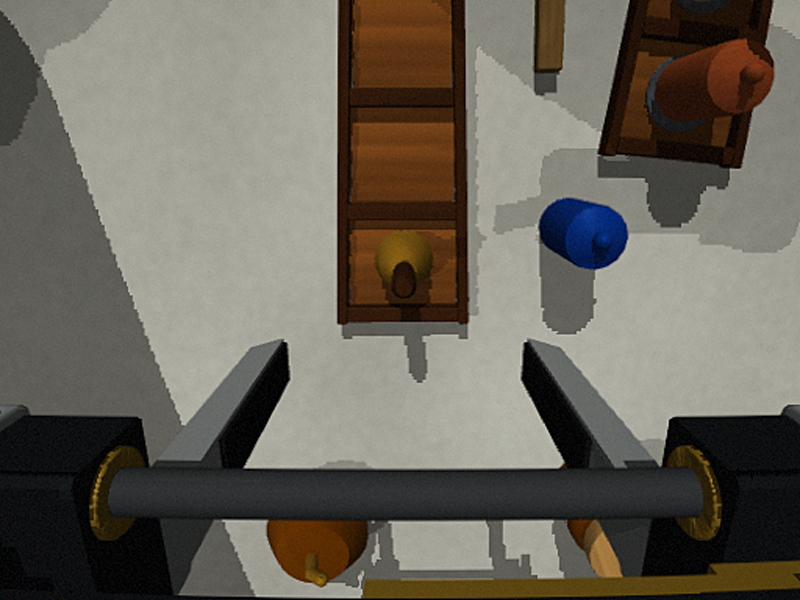

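>>> send_rows(commands=[[[0.03, 0.022, 0], 0.01], [[0.062, 0.047, 0], 0.02], [[0.096, 0.072, 0], 0.03], [[0.13, 0.097, 0.005], 0.035], [[0.163, 0.122, 0.015], 0.04], [[0.196, 0.147, 0.025], 0.05], [[0.23, 0.172, 0.03], 0.06], [[0.26, 0.195, 0.04], 0.07]])

```text
clock: 11.68
eef_pos: [647.3, 77.2, 152.3]
eef_rot: [-3.141, 0.0, 1.5]
wrist_force: [0.8, -0.2, 0.3]
finger_gap: 94.0
```

```bash
python3 -c "
from h import *
import pickle
go(668.8,103.6,150,1.5)"
```

```text
shift [0.0278 0.0196 0.0022] turn 0.0 at [647.3  77.2 152.3] [-3.1406e+00  1.0000e-04  1.5005e+00] t 11.68
```

>>> send_rows(commands=[[[0.014, 0.01, 0.001], 0], [[0.024, 0.017, 0.002], 0], [[0.0278, 0.0196, 0.002], 0], [[0.0278, 0.0196, 0.002], 0], [[0.0278, 0.0196, 0.002], 0], [[0.0278, 0.0196, 0.002], 0], [[0.0278, 0.0196, 0.002], 0], [[0.0278, 0.0196, 0.002], 0]])

```text
clock: 12.35
eef_pos: [668.0, 100.9, 152.1]
eef_rot: [3.141, -0.0, 1.5]
wrist_force: [0.2, -0.3, 1.1]
finger_gap: 94.0
```

```bash
python3 -c "
from h import *
st,im=shot('wrist','w6'); print(st['eef_pos'],st['eef_rot'],st['wrist_force'])
cv2.imwrite('pics/w6b.png',cv2.resize(im[:330],(800,516),interpolation=cv2.INTER_CUBIC))
print(proj('wrist',[[668.8,103.6,104],[668.8,103.6,9]],st)/.64)
go(668.8,103.6,70.5,1.5)"
```

```text
[668.03192079 100.88786977 152.06454619] [ 3.14117427e+00 -7.38919867e-05  1.49996384e+00] [ 0.22558442 -0.34888514  1.12755943]
[[406.93251997 317.01723078]
 [406.26375058 273.26088345]]
shift [0.0026 0.0005 0.0815] turn 0.0 at [668.1 101.1 152. ] [ 3.1412e+00 -1.0000e-04  1.5002e+00] t 12.4
```

View pics/w6b.png

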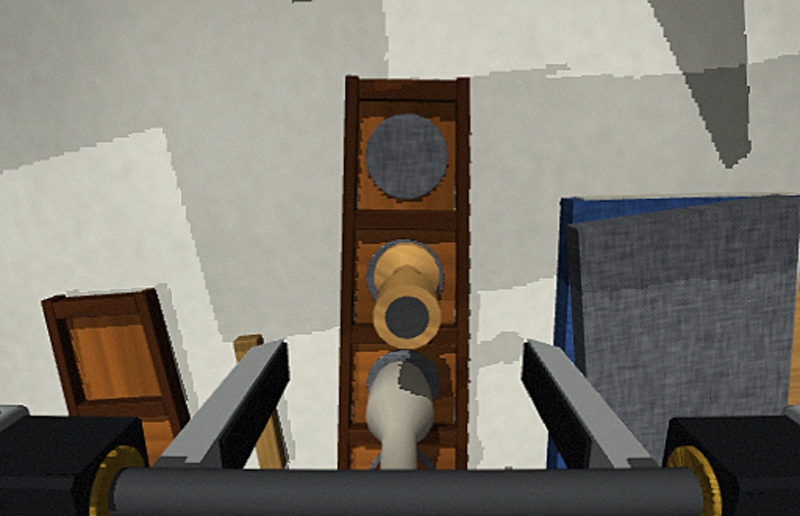

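>>> send_rows(commands=[[[0.001, 0.0006, 0.01], 0], [[0.003, 0.0006, 0.025], 0], [[0.0033, 0.0006, 0.04], 0], [[0.0033, 0.0006, 0.055], 0], [[0.0033, 0.0006, 0.068], 0], [[0.0033, 0.0006, 0.076], 0], [[0.0033, 0.0006, 0.0815], 0], [[0.0033, 0.0006, 0.0815], 0]])

```text
clock: 13.07
eef_pos: [668.6, 104.7, 69.0]
eef_rot: [-3.14, 0.0, 1.501]
wrist_force: [0.2, -0.7, 0.3]
finger_gap: 94.2
```

>>> send_rows(commands=[[[0, 0, 0], 0], [[0, 0, 0], 0], [[0, 0, 0], 0], [[0, 0, 0], 0], [[0, 0, 0], 0], [[0, 0, 0], 0], [[0, 0, 0], 0], [[0, 0, 0], 0]], hand=1, force=15)

```text
clock: 13.73
eef_pos: [669.0, 104.8, 70.2]
eef_rot: [3.142, -0.0, 1.501]
wrist_force: [-0.0, -0.2, 0.6]
finger_gap: 44.4
```

>>> send_rows(commands=[[[0, 0, 0], 0], [[0, 0, 0], 0], [[0, 0, 0], 0], [[0, 0, 0], 0], [[0, 0, 0], 0], [[0, 0, 0], 0], [[0, 0, 0], 0], [[0, 0, 0], 0]])

```text
clock: 14.4
eef_pos: [669.0, 104.8, 70.2]
eef_rot: [-3.142, -0.0, 1.501]
wrist_force: [0.1, 0.3, -0.1]
finger_gap: 33.5
```

>>> send_rows(commands=[[[0, 0, 0], 0], [[0, 0, -0.003], 0], [[0, 0, -0.01], 0], [[0, 0, -0.025], 0], [[0, 0, -0.05], 0], [[0, 0, -0.08], 0], [[0, 0, -0.115], 0], [[0, 0, -0.135], 0]])

```text
clock: 15.07
eef_pos: [669.6, 104.9, 210.1]
eef_rot: [3.137, -0.001, 1.501]
wrist_force: [0.7, -0.3, -0.1]
finger_gap: 33.7
```

```bash
python3 -c "
from h import *
go(452.2,-104.8,200,1.571)"
```

```text
shift [-0.2244 -0.2022  0.009 ] turn -0.07 at [669.6 104.9 210.1] [ 3.1372e+00 -8.0000e-04  1.5008e+00] t 15.07
```

>>> send_rows(commands=[[[-0.008, -0.008, 0], -0.01], [[-0.028, -0.025, 0], -0.02], [[-0.056, -0.05, 0], -0.03], [[-0.085, -0.077, 0], -0.04], [[-0.114, -0.103, 0], -0.05], [[-0.142, -0.128, 0], -0.06], [[-0.17, -0.153, 0], -0.07], [[-0.195, -0.175, 0], -0.07]])

```text
clock: 15.73
eef_pos: [479.1, -78.6, 205.9]
eef_rot: [3.141, 0.0, 1.571]
wrist_force: [1.5, -1.2, -0.7]
finger_gap: 33.6
```

```bash
python3 -c "
from h import *
go(452.2,-104.8,150,1.571)"
```

```text
shift [-0.0262 -0.0269  0.0559] turn 0.0 at [479.1 -78.6 205.9] [3.1407e+00 3.0000e-04 1.5713e+00] t 15.73
```

>>> send_rows(commands=[[[-0.015, -0.015, 0.004], 0], [[-0.023, -0.024, 0.012], 0], [[-0.026, -0.0265, 0.025], 0], [[-0.0262, -0.0265, 0.038], 0], [[-0.0262, -0.0265, 0.048], 0], [[-0.0262, -0.0265, 0.054], 0], [[-0.0262, -0.0265, 0.0555], 0], [[-0.0262, -0.0265, 0.0555], 0]])

```text
clock: 16.4
eef_pos: [454.4, -103.5, 149.7]
eef_rot: [-3.141, -0.0, 1.571]
wrist_force: [-0.4, 0.3, -0.6]
finger_gap: 33.5
```

```bash
python3 -c "
from h import *
st,im=shot('wrist','w7')
cv2.imwrite('pics/w7b.png',cv2.resize(im[:330],(800,516),interpolation=cv2.INTER_CUBIC))
go(452.2,-104.8,68.5,1.571)"
```

```text
shift [-0.0012 -0.0024  0.0816] turn 0.0 at [ 454.6 -103.6  150.1] [3.1412e+00 1.0000e-04 1.5712e+00] t 16.45
```

View pics/w7b.png

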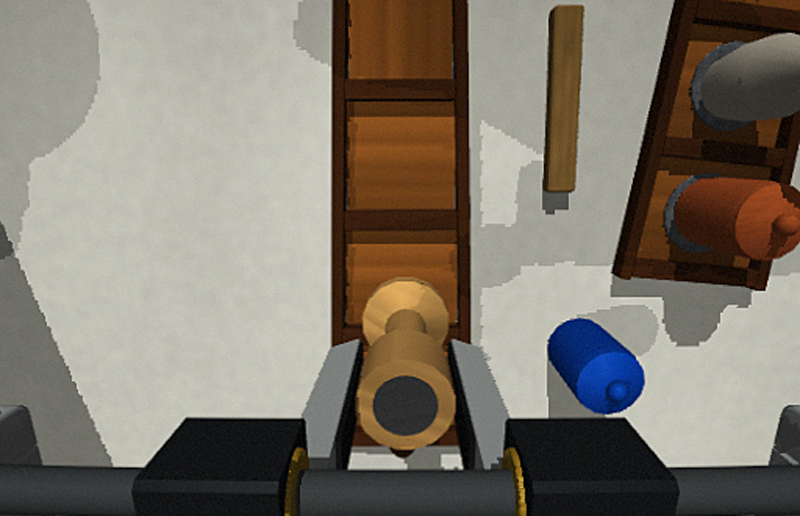

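>>> send_rows(commands=[[[-0.0005, -0.001, 0.01], 0], [[-0.0012, -0.002, 0.025], 0], [[-0.0012, -0.002, 0.042], 0], [[-0.0012, -0.002, 0.057], 0], [[-0.0012, -0.002, 0.068], 0], [[-0.0012, -0.002, 0.076], 0], [[-0.0012, -0.002, 0.079], 0], [[-0.0012, -0.002, 0.0805], 0]])

```text
clock: 17.12
eef_pos: [452.2, -104.9, 68.9]
eef_rot: [-3.141, -0.0, 1.571]
wrist_force: [-0.1, 0.4, -1.0]
finger_gap: 33.5
```

>>> send_rows(commands=[[[0, 0, 0.0003], 0], [[0, 0, 0.0006], 0], [[0, 0, 0.0009], 0], [[0, 0, 0.0012], 0], [[0, 0, 0.0014], 0], [[0, 0, 0.0016], 0], [[0, 0, 0.0018], 0], [[0, 0, 0.0018], 0]])

```text
clock: 17.78
eef_pos: [452.3, -104.9, 67.4]
eef_rot: [3.142, -0.0, 1.571]
wrist_force: [0.5, -0.6, -1.8]
finger_gap: 33.4
```

>>> send_rows(commands=[[[0, 0, 0.0002], 0], [[0, 0, 0.0004], 0], [[0, 0, 0.0006], 0], [[0, 0, 0.0006], 0], [[0, 0, 0.0006], 0], [[0, 0, 0.0006], 0], [[0, 0, 0.0006], 0], [[0, 0, 0.0006], 0]])

```text
clock: 18.45
eef_pos: [452.4, -104.9, 67.1]
eef_rot: [3.141, 0.0, 1.571]
wrist_force: [-1.6, 1.1, 5.5]
finger_gap: 33.1
```

>>> send_rows(commands=[[[0, 0, 0], 0], [[0, 0, 0], 0], [[0, 0, 0], 0], [[0, 0, 0], 0], [[0, 0, 0], 0], [[0, 0, 0], 0], [[0, 0, 0], 0], [[0, 0, 0], 0]], hand=-1)

```text
clock: 19.12
eef_pos: [452.3, -104.9, 66.8]
eef_rot: [-3.142, 0.0, 1.571]
wrist_force: [0.0, 0.2, 0.3]
finger_gap: 83.0
```

>>> send_rows(commands=[[[0, 0, -0.005], 0], [[0, 0, -0.02], 0], [[0, 0, -0.04], 0], [[0, 0, -0.065], 0], [[0, 0, -0.09], 0], [[0, 0, -0.105], 0], [[0, 0, -0.115], 0], [[0, 0, -0.12], 0]])

```text
clock: 19.78
eef_pos: [452.6, -105.0, 188.2]
eef_rot: [3.14, 0.001, 1.571]
wrist_force: [0.0, 0.2, 0.2]
finger_gap: 94.1
```

```bash
python3 -c "
from h import *
st,im=shot('wrist','w8')
cv2.imwrite('pics/w8b.png',cv2.resize(im[:330],(800,516),interpolation=cv2.INTER_CUBIC))
print(proj('wrist',[[452.2,-104.5,101],[452.2,-104.5,6]],st)/.64)
go(658.5,20.7,170,1.5)"
```

```text
[[404.74810839 299.31804453]
 [404.53466566 264.42650906]]
shift [0.1257 0.2059 0.0183] turn 0.071 at [ 452.6 -105.   188.1] [3.1401e+00 5.0000e-04 1.5708e+00] t 19.83
```

View pics/w8b.png

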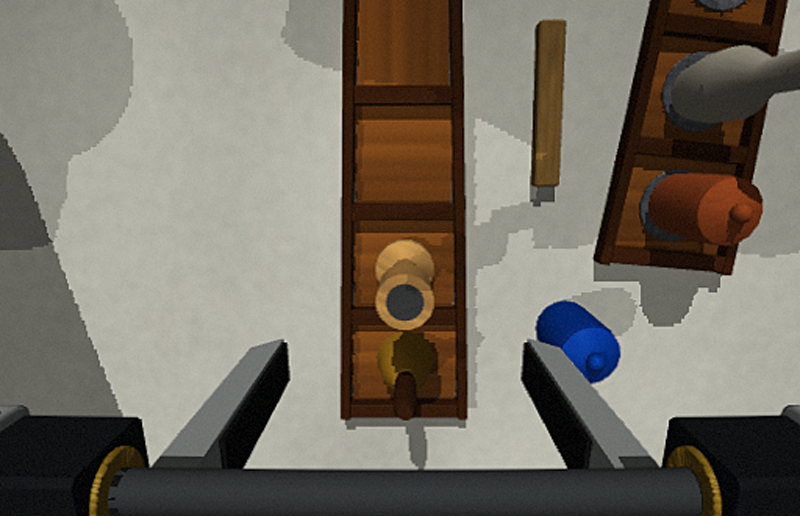

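>>> send_rows(commands=[[[0.015, 0.024, 0], 0.01], [[0.034, 0.056, 0], 0.02], [[0.053, 0.088, 0], 0.03], [[0.073, 0.12, 0.005], 0.045], [[0.093, 0.152, 0.01], 0.06], [[0.11, 0.18, 0.015], 0.07], [[0.122, 0.2, 0.018], 0.07], [[0.1255, 0.2058, 0.018], 0.07]])

```text
clock: 20.5
eef_pos: [659.2, 22.6, 165.5]
eef_rot: [-3.138, -0.0, 1.502]
wrist_force: [-1.0, 0.3, -0.8]
finger_gap: 94.1
```

>>> send_rows(commands=[[[0, 0, 0], 0], [[0, 0, 0], 0], [[0, 0, 0], 0], [[0, 0, 0], 0], [[0, 0, 0], 0], [[0, 0, 0], 0], [[0, 0, 0], 0], [[0, 0, 0], 0]])

```text
clock: 21.17
eef_pos: [658.0, 20.5, 169.0]
eef_rot: [3.141, -0.0, 1.501]
wrist_force: [0.4, -0.0, 0.4]
finger_gap: 93.8
```

```bash
python3 -c "
from h import *
st,im=shot('wrist','w9')
cv2.imwrite('pics/w9b.png',cv2.resize(im[:330],(800,516),interpolation=cv2.INTER_CUBIC))
print(proj('wrist',[[658.5,20.7,129],[658.5,20.7,9]],st)/.64)
go(658.5,20.7,82.5,1.5)"
```

```text
[[406.84508671 327.26087316]
 [406.10249489 271.26834169]]
shift [0.0002 0.0005 0.0864] turn 0.001 at [658.   20.5 168.9] [ 3.1415 -0.      1.5007] t 21.22
```

View pics/w9b.png

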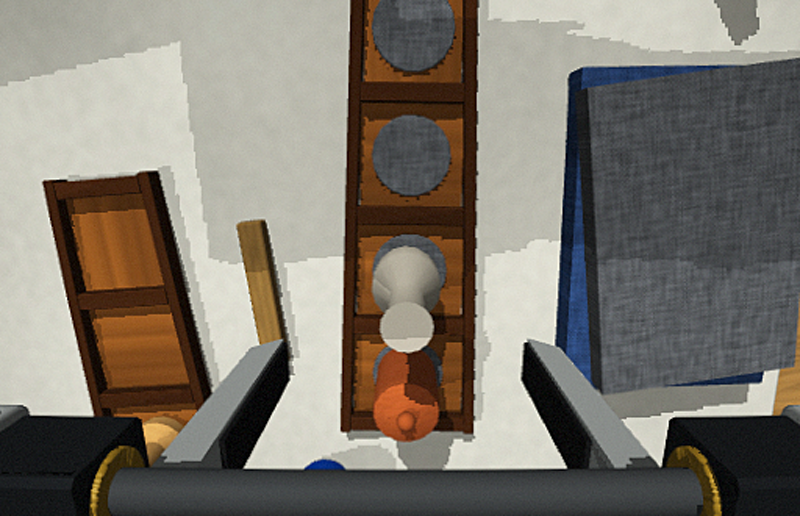

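```bash
python3 -c "
from h import *
st=manip.read_state()
print(plane('wrist',np.array([[408,421],[408,411]])*.64,[88,71],st))"
```

```text
[[654.2889024  -53.72027658  88.        ]
 [654.21367518 -56.48360288  71.        ]]
```

>>> send_rows(commands=[[[0, 0.0005, 0.01], 0], [[0, 0.0005, 0.025], 0], [[0, 0.0005, 0.042], 0], [[0, 0.0005, 0.059], 0], [[0, 0.0005, 0.073], 0], [[0, 0.0005, 0.082], 0], [[0, 0.0005, 0.0865], 0], [[0, 0.0005, 0.0865], 0]])

```text
clock: 21.88
eef_pos: [658.2, 20.6, 81.1]
eef_rot: [-3.14, 0.0, 1.501]
wrist_force: [0.7, -0.5, 0.4]
finger_gap: 94.2
```

>>> send_rows(commands=[[[0, 0, 0], 0], [[0, 0, 0], 0], [[0, 0, 0], 0], [[0, 0, 0], 0], [[0, 0, 0], 0], [[0, 0, 0], 0], [[0, 0, 0], 0], [[0, 0, 0], 0]], hand=1, force=15)

```text
clock: 22.55
eef_pos: [658.6, 20.6, 82.3]
eef_rot: [3.142, -0.0, 1.501]
wrist_force: [-0.4, 0.5, 0.3]
finger_gap: 44.1
```

>>> send_rows(commands=[[[0, 0, 0], 0], [[0, 0, 0], 0], [[0, 0, 0], 0], [[0, 0, 0], 0], [[0, 0, 0], 0], [[0, 0, 0], 0], [[0, 0, 0], 0], [[0, 0, 0], 0]])

```text
clock: 23.22
eef_pos: [658.6, 20.6, 82.3]
eef_rot: [-3.142, -0.0, 1.501]
wrist_force: [0.5, 0.1, -0.5]
finger_gap: 23.5
```

>>> send_rows(commands=[[[0, 0, 0], 0], [[0, 0, 0], 0], [[0, 0, 0], 0], [[0, 0, 0], 0], [[0, 0, 0], 0], [[0, 0, 0], 0], [[0, 0, 0], 0], [[0, 0, 0], 0]])

```text
clock: 23.88
eef_pos: [658.6, 20.6, 82.3]
eef_rot: [3.142, -0.0, 1.501]
wrist_force: [0.1, 0.7, -1.4]
finger_gap: 23.3
```

```bash
python3 -c "
from h import *
st,im=shot('wrist','w10')
cv2.imwrite('pics/w10b.png',cv2.resize(im[100:330,120:400],(800,657),interpolation=cv2.INTER_CUBIC)[:600])
print(st['finger_gap'])"
```

```text
23.277141441138046
```

View pics/w10b.png

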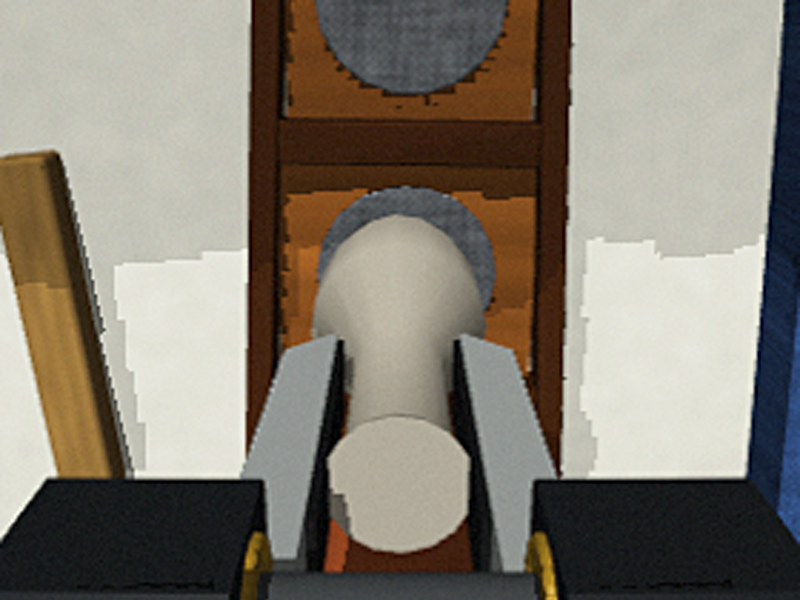

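>>> send_rows(commands=[[[0, 0, 0], 0], [[0, 0, 0], 0], [[0, 0, 0], 0], [[0, 0, 0], 0], [[0, 0, 0.001], 0], [[0, 0, 0.002], 0], [[0, 0, 0.003], 0], [[0, 0, 0.003], 0]], hand=0.2)

```text
clock: 24.6
eef_pos: [658.5, 20.6, 79.0]
eef_rot: [-3.141, 0.0, 1.501]
wrist_force: [0.7, 0.0, 0.7]
finger_gap: 37.5
```

>>> send_rows(commands=[[[0, 0, 0], 0], [[0, 0, 0], 0], [[0, 0, 0], 0], [[0, 0, 0], 0], [[0, 0, 0], 0], [[0, 0, 0], 0], [[0, 0, 0], 0], [[0, 0, 0], 0]], hand=1)

```text
clock: 25.27
eef_pos: [658.6, 20.6, 79.3]
eef_rot: [3.142, -0.0, 1.501]
wrist_force: [0.2, -0.9, 0.1]
finger_gap: 23.1
```

>>> send_rows(commands=[[[0, 0, 0], 0], [[0, 0, -0.002], 0], [[0, 0, -0.006], 0], [[0, 0, -0.015], 0], [[0, 0, -0.03], 0], [[0, 0, -0.05], 0], [[0, 0, -0.07], 0], [[0, 0, -0.085], 0]], force=20)

```text
clock: 25.93
eef_pos: [658.9, 20.6, 166.9]
eef_rot: [3.14, -0.0, 1.501]
wrist_force: [0.8, 0.1, -1.7]
finger_gap: 23.0
```

```bash
python3 -c "
from h import *
st,im=shot('wrist','w11'); st2,i2=shot('scene','s11')
cv2.imwrite('pics/w11b.png',np.hstack([cv2.resize(im[60:330,100:420],(480,405)),cv2.resize(i2[80:300,200:420],(320,320)).copy() if 0 else cv2.resize(i2[60:330,200:413],(320,405))]))
print(st['finger_gap'],st['wrist_force'])
go(452.2,-24.5,205,1.571)"
```

```text
23.003435292540477 [ 0.81254769  0.11928864 -1.73276903]
shift [-0.0595 -0.2036 -0.0382] turn -0.07 at [659.7  20.6 167.9] [ 3.1364e+00 -3.0000e-04  1.5008e+00] t 26.03
```

View pics/w11b.png

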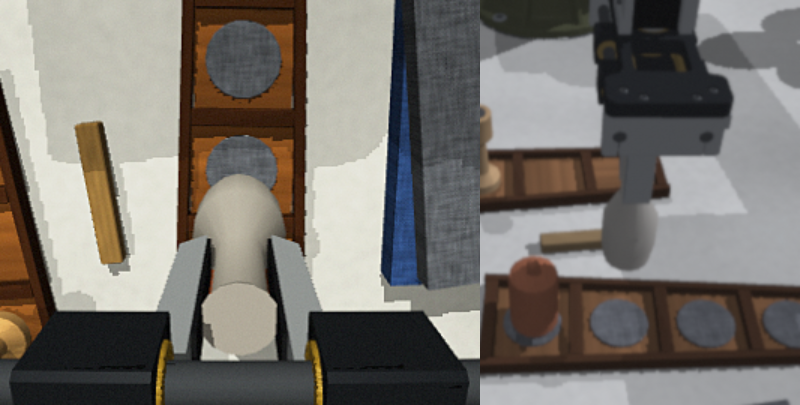

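>>> send_rows(commands=[[[-0.002, -0.008, -0.005], -0.01], [[-0.006, -0.025, -0.012], -0.02], [[-0.014, -0.05, -0.018], -0.03], [[-0.022, -0.078, -0.02], -0.04], [[-0.03, -0.105, -0.02], -0.05], [[-0.038, -0.132, -0.02], -0.06], [[-0.046, -0.158, -0.02], -0.07], [[-0.052, -0.18, -0.02], -0.07]])

```text
clock: 26.7
eef_pos: [472.6, -18.9, 183.2]
eef_rot: [-3.14, -0.0, 1.572]
wrist_force: [0.3, 0.7, -1.7]
finger_gap: 23.1
```

```bash
python3 -c "
from h import *
go(452.2,-24.5,150,1.571)"
```

```text
shift [-0.0055 -0.0203  0.0333] turn 0.001 at [472.6 -18.9 183.2] [-3.1396e+00 -1.0000e-04  1.5719e+00] t 26.7
```

>>> send_rows(commands=[[[-0.003, -0.012, 0.002], 0], [[-0.005, -0.018, 0.008], 0], [[-0.0055, -0.02, 0.016], 0], [[-0.0055, -0.0203, 0.024], 0], [[-0.0055, -0.0203, 0.03], 0], [[-0.0055, -0.0203, 0.034], 0], [[-0.0055, -0.0203, 0.034], 0], [[-0.0055, -0.0203, 0.034], 0]])

```text
clock: 27.37
eef_pos: [455.3, -24.1, 149.9]
eef_rot: [-3.141, -0.0, 1.571]
wrist_force: [0.6, -0.0, -2.5]
finger_gap: 23.3
```

```bash
python3 -c "
from h import *
st,im=shot('wrist','w12')
cv2.imwrite('pics/w12b.png',cv2.resize(im[:330],(800,516),interpolation=cv2.INTER_CUBIC))
go(452.2,-24.5,78.3,1.571)"
```

```text
shift [-0.0004 -0.0032  0.072 ] turn -0.0 at [455.4 -24.1 150.3] [-3.1415 -0.      1.571 ] t 27.42
```

View pics/w12b.png

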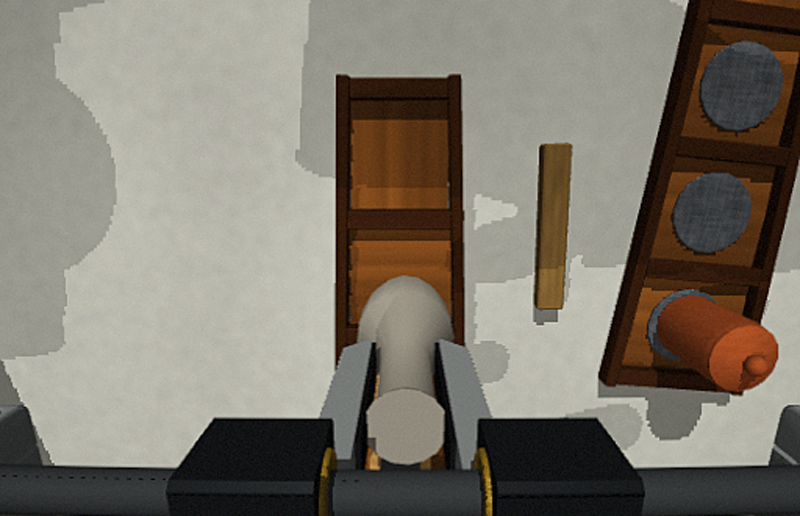

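```bash
python3 -c "
from h import *
st=manip.read_state()
print(plane('wrist',np.array([[400,75],[337,90],[461,90],[400,210],[400,229]])*.64,16,st))"
```

```text
[[451.9112481  103.41679897  16.        ]
 [413.64366294  94.96297092  16.        ]
 [488.92444147  94.98367212  16.        ]
 [451.77217659  22.48758389  16.        ]
 [451.74954134  10.23391766  16.        ]]
```

>>> send_rows(commands=[[[0, -0.001, 0.008], 0], [[-0.0004, -0.003, 0.02], 0], [[-0.0004, -0.0032, 0.035], 0], [[-0.0004, -0.0032, 0.05], 0], [[-0.0004, -0.0032, 0.06], 0], [[-0.0004, -0.0032, 0.067], 0], [[-0.0004, -0.0032, 0.07], 0], [[-0.0004, -0.0032, 0.0715], 0]])

```text
clock: 28.08
eef_pos: [451.9, -24.6, 78.6]
eef_rot: [-3.141, -0.0, 1.571]
wrist_force: [0.2, -0.7, -2.3]
finger_gap: 23.3
```

>>> send_rows(commands=[[[0, 0, 0.0003], 0], [[0, 0, 0.0006], 0], [[0, 0, 0.0009], 0], [[0, 0, 0.0012], 0], [[0, 0, 0.0014], 0], [[0, 0, 0.0016], 0], [[0, 0, 0.0018], 0], [[0, 0, 0.0018], 0]])

```text
clock: 28.75
eef_pos: [451.9, -24.6, 77.0]
eef_rot: [3.142, 0.0, 1.571]
wrist_force: [0.7, 0.3, -1.6]
finger_gap: 23.3
```

>>> send_rows(commands=[[[0, 0, 0.0002], 0], [[0, 0, 0.0004], 0], [[0, 0, 0.0006], 0], [[0, 0, 0.0008], 0], [[0, 0, 0.001], 0], [[0, 0, 0.001], 0], [[0, 0, 0.001], 0], [[0, 0, 0.001], 0]])

```text
clock: 29.42
eef_pos: [452.0, -24.6, 76.2]
eef_rot: [3.141, 0.0, 1.571]
wrist_force: [-1.2, -0.1, 2.8]
finger_gap: 23.4
```

>>> send_rows(commands=[[[0, 0, 0], 0], [[0, 0, 0], 0], [[0, 0, 0], 0], [[0, 0, 0], 0], [[0, 0, 0], 0], [[0, 0, 0], 0], [[0, 0, 0], 0], [[0, 0, 0], 0]], hand=-1)

```text
clock: 30.08
eef_pos: [451.9, -24.6, 76.0]
eef_rot: [-3.142, -0.0, 1.571]
wrist_force: [-0.2, 0.0, -0.2]
finger_gap: 73.3
```

>>> send_rows(commands=[[[0, 0, -0.005], 0], [[0, 0, -0.02], 0], [[0, 0, -0.04], 0], [[0, 0, -0.065], 0], [[0, 0, -0.09], 0], [[0, 0, -0.105], 0], [[0, 0, -0.115], 0], [[0, 0, -0.12], 0]])

```text
clock: 30.75
eef_pos: [452.2, -24.6, 197.3]
eef_rot: [3.14, 0.0, 1.571]
wrist_force: [0.5, -0.3, -0.0]
finger_gap: 94.0
```

```bash
python3 -c "
from h import *
st,im=shot('wrist','w13')
cv2.imwrite('pics/w13b.png',cv2.resize(im[:330],(800,516),interpolation=cv2.INTER_CUBIC))
print(proj('wrist',[[452.2,-24.5,126],[452.2,-24.5,6]],st)/.64)
go(654,-57,150,1.5)"
```

```text
[[405.45715953 308.1205305 ]
 [404.96379971 262.43617843]]
shift [-0.0324  0.2017  0.0476] turn 0.071 at [452.2 -24.6 197.3] [3.1400e+00 2.0000e-04 1.5708e+00] t 30.8
```

View pics/w13b.png

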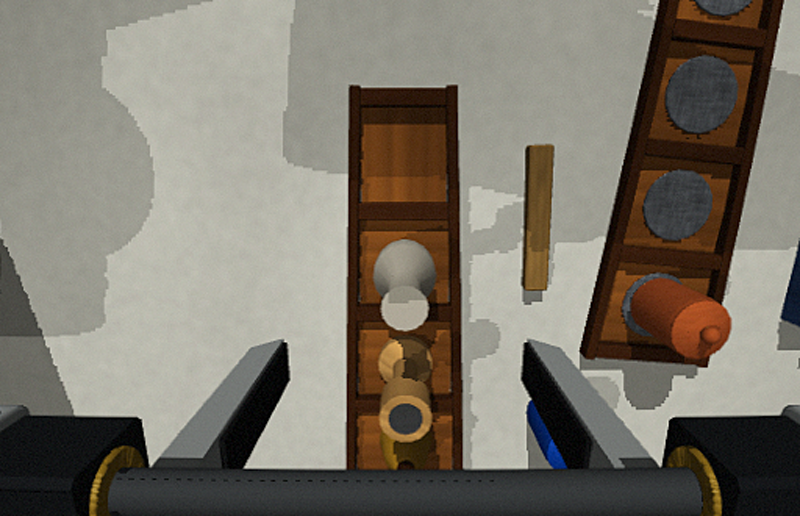

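>>> send_rows(commands=[[[-0.004, 0.025, 0], 0.01], [[-0.009, 0.055, 0], 0.02], [[-0.014, 0.088, 0], 0.03], [[-0.02, 0.12, 0.01], 0.04], [[-0.025, 0.152, 0.025], 0.05], [[-0.029, 0.18, 0.038], 0.06], [[-0.032, 0.198, 0.046], 0.07], [[-0.0324, 0.2017, 0.0476], 0.07]])

```text
clock: 31.47
eef_pos: [654.2, -57.3, 144.1]
eef_rot: [-3.137, -0.0, 1.5]
wrist_force: [-0.7, 0.2, -0.1]
finger_gap: 94.0
```

>>> send_rows(commands=[[[0, 0, 0], 0], [[0, 0, 0], 0], [[0, 0, 0], 0], [[0, 0, 0], 0], [[0, 0, 0], 0], [[0, 0, 0], 0], [[0, 0, 0], 0], [[0, 0, 0], 0]])

```text
clock: 32.13
eef_pos: [653.5, -57.0, 148.6]
eef_rot: [3.141, 0.0, 1.501]
wrist_force: [-0.1, -0.3, 0.1]
finger_gap: 94.2
```

```bash
python3 -c "
from h import *
st,im=shot('wrist','w14')
cv2.imwrite('pics/w14b.png',cv2.resize(im[:330],(800,516),interpolation=cv2.INTER_CUBIC))
print(proj('wrist',[[654,-57,88],[654,-57,9]],st)/.64)
go(654,-57,35.2,1.5)"
```

```text
[[406.66032251 314.40361969]
 [406.1801911  278.32394147]]
shift [0.     0.0004 0.1133] turn 0.001 at [653.5 -57.  148.5] [ 3.1414 -0.      1.5008] t 32.18
```

View pics/w14b.png

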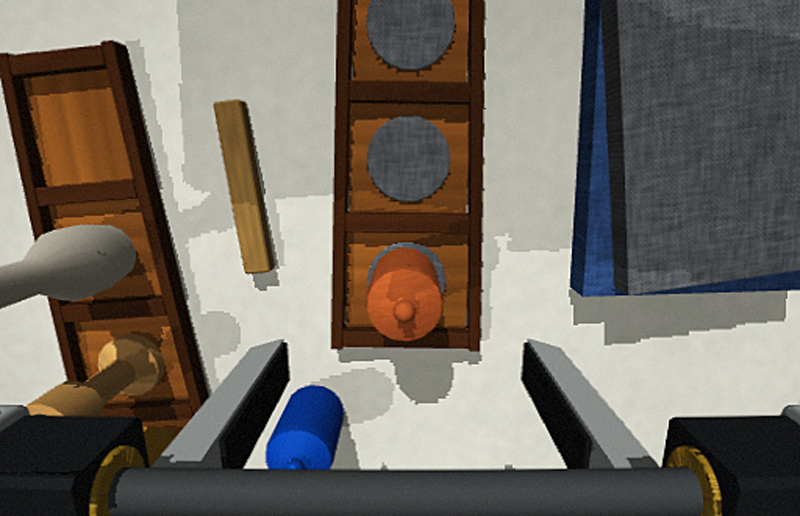

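```bash
python3 -c "
from h import *
print(plane('top',[[332,174]],45),plane('wrist',np.array([[404,311]])*.64,87,manip.read_state()))"
```

```text
[[ 579.74151744 -154.43851528   45.        ]] [[652.75159959 -55.31381228  87.        ]]
```

Blue jar is ~100 mm away in y: clear. Descend on the jar.

>>> send_rows(commands=[[[0.001, -0.0005, 0.012], 0], [[0.0012, -0.0005, 0.03], 0], [[0.0012, -0.0005, 0.052], 0], [[0.0012, -0.0005, 0.074], 0], [[0.0012, -0.0005, 0.092], 0], [[0.0012, -0.0005, 0.105], 0], [[0.0012, -0.0005, 0.112], 0], [[0.0012, -0.0005, 0.1133], 0]])

```text
clock: 32.85
eef_pos: [652.6, -55.7, 33.5]
eef_rot: [-3.14, -0.0, 1.501]
wrist_force: [-1.0, -0.3, 0.1]
finger_gap: 93.8
```

>>> send_rows(commands=[[[0, 0, 0], 0], [[0, 0, 0], 0], [[0, 0, 0], 0], [[0, 0, 0], 0], [[0, 0, 0], 0], [[0, 0, 0], 0], [[0, 0, 0], 0], [[0, 0, 0], 0]], hand=1, force=15)

```text
clock: 33.52
eef_pos: [653.2, -55.7, 35.2]
eef_rot: [3.141, -0.0, 1.501]
wrist_force: [0.2, 0.7, 0.8]
finger_gap: 44.0
```

>>> send_rows(commands=[[[0, 0, 0], 0], [[0, 0, 0], 0], [[0, 0, 0], 0], [[0, 0, 0], 0], [[0, 0, 0], 0], [[0, 0, 0], 0], [[0, 0, 0], 0], [[0, 0, 0], 0]])

```text
clock: 34.18
eef_pos: [653.2, -55.8, 35.1]
eef_rot: [3.142, -0.0, 1.501]
wrist_force: [-0.2, 0.2, 1.7]
finger_gap: 44.1
```

>>> send_rows(commands=[[[0, 0, 0], 0], [[0, 0, -0.003], 0], [[0, 0, -0.01], 0], [[0, 0, -0.025], 0], [[0, 0, -0.05], 0], [[0, 0, -0.08], 0], [[0, 0, -0.11], 0], [[0, 0, -0.13], 0]])

```text
clock: 34.85
eef_pos: [653.6, -55.8, 168.7]
eef_rot: [3.139, 0.0, 1.501]
wrist_force: [0.2, 0.3, -1.6]
finger_gap: 43.8
```

```bash
python3 -c "
from h import *
print(manip.read_state()['finger_gap'])
go(452.2,56,165,1.571)"
```

```text
43.80148760841327
shift [ 0.0974 -0.2088  0.003 ] turn -0.07 at [653.6 -55.8 168.7] [3.1387e+00 2.0000e-04 1.5008e+00] t 34.85
```

>>> send_rows(commands=[[[0.006, -0.007, 0], -0.01], [[0.02, -0.024, 0], -0.02], [[0.04, -0.05, 0], -0.03], [[0.058, -0.078, 0], -0.04], [[0.072, -0.108, 0], -0.05], [[0.082, -0.137, 0], -0.06], [[0.09, -0.164, 0], -0.07], [[0.095, -0.188, 0], -0.07]])

```text
clock: 35.52
eef_pos: [469.7, 53.2, 164.0]
eef_rot: [-3.14, -0.0, 1.573]
wrist_force: [0.1, 0.2, -2.3]
finger_gap: 43.8
```

```bash
python3 -c "
from h import *
go(452.2,56,130,1.571)"
```

```text
shift [ 0.0029 -0.0174  0.034 ] turn 0.002 at [469.7  53.2 164. ] [-3.1401e+00 -1.0000e-04  1.5726e+00] t 35.52
```

>>> send_rows(commands=[[[0.002, -0.01, 0.002], 0.002], [[0.0029, -0.016, 0.008], 0.002], [[0.0029, -0.018, 0.016], 0.002], [[0.0029, -0.019, 0.024], 0.002], [[0.0029, -0.019, 0.03], 0.002], [[0.0029, -0.019, 0.034], 0.002], [[0.0029, -0.019, 0.034], 0.002], [[0.0029, -0.019, 0.034], 0.002]])

```text
clock: 36.18
eef_pos: [453.5, 54.9, 130.7]
eef_rot: [-3.141, 0.0, 1.569]
wrist_force: [-0.2, 0.0, -2.3]
finger_gap: 43.6
```

```bash
python3 -c "
from h import *
st,im=shot('wrist','w15')
cv2.imwrite('pics/w15b.png',cv2.resize(im[:330],(800,516),interpolation=cv2.INTER_CUBIC))
go(452.2,56,34.2,1.571)"
```

```text
shift [ 0.001  -0.0013  0.0968] turn -0.002 at [453.6  55.  131. ] [-3.1415 -0.      1.5686] t 36.23
```

View pics/w15b.png

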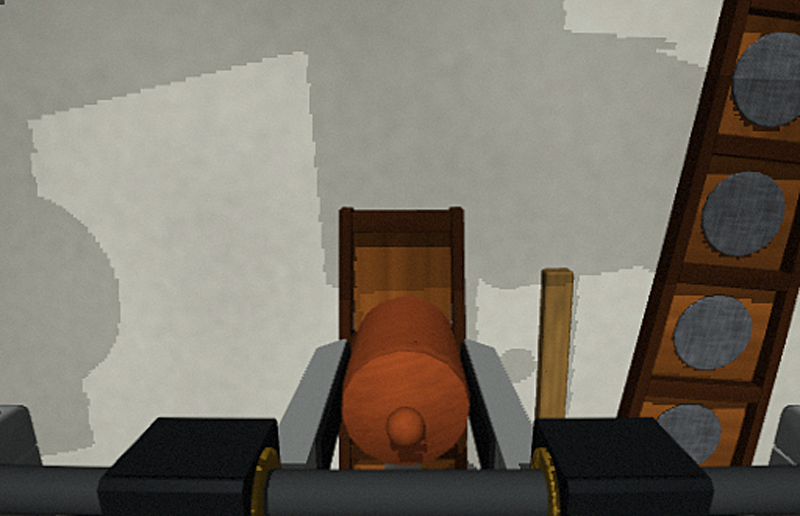

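>>> send_rows(commands=[[[0.0005, -0.0005, 0.012], 0], [[0.001, -0.0013, 0.03], 0], [[0.001, -0.0013, 0.05], 0], [[0.001, -0.0013, 0.068], 0], [[0.001, -0.0013, 0.082], 0], [[0.001, -0.0013, 0.09], 0], [[0.001, -0.0013, 0.0945], 0], [[0.001, -0.0013, 0.0965], 0]])

```text
clock: 36.9
eef_pos: [452.1, 56.0, 34.5]
eef_rot: [-3.142, -0.0, 1.569]
wrist_force: [0.3, 0.1, -2.3]
finger_gap: 43.5
```

>>> send_rows(commands=[[[0, 0, 0.0003], 0], [[0, 0, 0.0006], 0], [[0, 0, 0.0009], 0], [[0, 0, 0.0012], 0], [[0, 0, 0.0014], 0], [[0, 0, 0.0016], 0], [[0, 0, 0.0018], 0], [[0, 0, 0.0018], 0]])

```text
clock: 37.57
eef_pos: [452.0, 56.1, 32.8]
eef_rot: [3.142, -0.0, 1.569]
wrist_force: [0.3, 0.0, -2.0]
finger_gap: 43.7
```

>>> send_rows(commands=[[[0, 0, 0.0002], 0], [[0, 0, 0.0004], 0], [[0, 0, 0.0006], 0], [[0, 0, 0.0008], 0], [[0, 0, 0.001], 0], [[0, 0, 0.001], 0], [[0, 0, 0.001], 0], [[0, 0, 0.001], 0]])

```text
clock: 38.23
eef_pos: [452.0, 56.0, 32.1]
eef_rot: [3.141, -0.0, 1.569]
wrist_force: [-2.6, -0.1, 5.0]
finger_gap: 44.1
```

Contact. Release and rise.

>>> send_rows(commands=[[[0, 0, 0], 0], [[0, 0, 0], 0], [[0, 0, 0], 0], [[0, 0, 0], 0], [[0, 0, 0], 0], [[0, 0, 0], 0], [[0, 0, 0], 0], [[0, 0, 0], 0]], hand=-1)

```text
clock: 38.9
eef_pos: [452.0, 56.0, 31.8]
eef_rot: [-3.142, 0.0, 1.569]
wrist_force: [0.1, 0.4, 0.2]
finger_gap: 92.2
```

>>> send_rows(commands=[[[0, 0, -0.004], 0], [[0, 0, -0.015], 0], [[0, 0, -0.035], 0], [[0, 0, -0.06], 0], [[0, 0, -0.09], 0], [[0, 0, -0.12], 0], [[0, 0, -0.15], 0], [[0, 0, -0.17], 0]])

```text
clock: 39.57
eef_pos: [452.3, 56.1, 205.0]
eef_rot: [3.139, -0.0, 1.569]
wrist_force: [-0.3, 0.1, 0.1]
finger_gap: 94.0
```

>>> send_rows(commands=[[[0.01, 0, -0.02], 0], [[0.03, 0, -0.04], 0], [[0.05, 0, -0.06], 0], [[0.07, 0, -0.08], 0], [[0.08, 0, -0.1], 0], [[0.08, 0, -0.1], 0], [[0.08, 0, -0.1], 0], [[0.08, 0, -0.1], 0]])

```text
clock: 40.23
eef_pos: [451.8, 135.7, 301.0]
eef_rot: [-3.141, 0.0, 1.569]
wrist_force: [-0.8, -0.0, -0.5]
finger_gap: 94.0
```

```bash
python3 -c "
from h import *
st,im=shot('wrist','w16'); _,t=shot('top','t16'); _,s=shot('scene','s16')
print(st['eef_pos'])
o=np.hstack([cv2.resize(im,(400,300)),cv2.resize(s,(400,300))]); 
cv2.imwrite('pics/f.png',np.vstack([o,cv2.resize(np.hstack([t[100:284,120:390],s[130:314,100:370]]),(800,272))]))
for y,h in ((56,80),(-24.5,120),(-104.5,95),(-184.5,88)): print(proj('wrist',[[452.2,y,h+6]],st)[0]*400/512, (proj('scene',[[452.2,y,h+6]])[0]*400/512))"
```

```text
[451.83036242 135.68378884 301.00115262]
[203.07709412 173.18648374] [232.66808213 108.38159802]
[203.15647862 226.60244477] [193.74616462  93.47108854]
[203.15717984 255.65263826] [153.84426891 105.59171568]
[203.17504625 286.09669557] [113.80458899 110.0951117 ]
```

View pics/f.png

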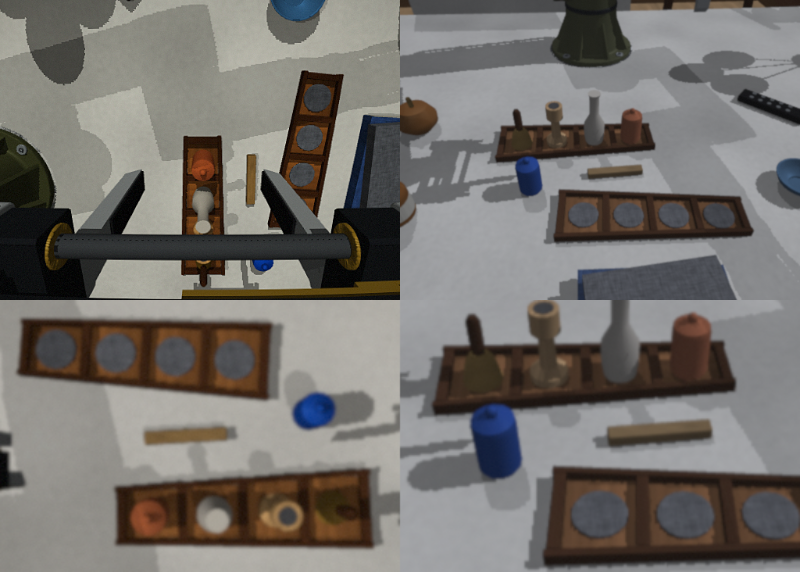

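```bash
python3 -c "
from cell import manip
print(manip.sign_off(), manip.read_state()['clock'])"
```

```text
the job is handed in; nothing more can be done
the job is handed in; nothing more can be done
```

I moved all four ornaments to the empty tray in reverse order and handed the job in just after 40 s. From the wide end to the narrow end they now stand bell, candle holder, vase, jar. I lowered each one until the wrist force showed light floor contact (3–10 N), then released it.

- **Final pictures:** the scene, top and wrist views show all four upright and released, and the gripper raised clear. In the scene view their tops are within about 2–3 px (about 5 mm) of where the compartment centres predict. The blue jar was not touched.
- **Disagreement:** the fingers stopped at about 23 mm on the vase instead of the 20 mm neck width. They stopped at the same width after I re-gripped it 3 mm lower. The vase still stayed upright through the lift and was set down on its target.

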